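# Charge the empty tin on the sprung filling pad

### The arm

A 6-joint arm with a two-finger parallel gripper is mounted at the origin on the work surface. World frame = base frame: x ahead of the robot, y to its left, z up, the work surface at z = 0. Lengths are in m, angles in rad, forces in N, time in s.
With the tool pointing down it reaches from about 0.275 to 0.75 m from the base axis. Payload 10.2 kg.
Tool frame: the origin (TCP) lies at the very end of the fingers, on their centre line; the grasp point (between the pads) lies 19 mm behind it (env.hold_point_z is the distance from the TCP to the grasp point, in m); z points along the fingers, y is the line along which they close (so a half turn about z gives the same grasp; the last joint's range is limited). The gripper opens to 88 mm and grips with 3 to 60 N. Pads are 18 mm wide; open, the fingers measure 123 mm over their backs; the gripper's body (75 mm by 187 mm) begins 45 mm behind the grasp point.
Start: joints at [-1.442, 0.313, 1.498, -0, 1.331, -0.223], TCP at [0.181, -0.493, 0.239] pointing down, gripper open.
Joint ranges: [-2.94, 2.94], [-0.97, 2.17], [0.19, 2.56], [-1.23, 4.37], [0.02, 3.11], [-2.88, 2.88]. Speed limits (rad/s): [2.39, 2.39, 3.01, 3.14, 3.14, 3.14].

### API

Orientations are given as a unit quaternion [w, x, y, z].
In Python, from bench import get_state, optics, ticket, nets, env gives the robot as it stands.
- The arm moves only by the tool play_rows, never from a script. Its argument "motion" is a list of rows, each a list of 7 numbers: the opening, from 0 (shut) to 1 (fully open), then the shift along the tool's x, y, z normalised to -1 to 1, where 1 is 0.05 m, then the turn, a rotation vector about the tool's x, y, z normalised to -1 to 1, where 1 is 60 degrees. A call has 1 to 8 rows; each row shifts and turns the commanded pose from where the row before left it, along the tool's axes as they then stand; what a row does not reach is not made up. A row lasts 1/10 s, in which the tool goes at most 50 mm and 8.59 degrees, less where a joint would pass 70% of its speed; a pose out of reach is approached as far as the arm can. A call with a number of a shift or a turn outside -1 to 1 is refused whole. A call with a gripper value outside its range is refused whole. The fingers move at their own pace and stop on an object; "newtons" is the grip in N (left out, the last holds). Time passes only in rows, so rows that do not move let the fingers close. It gives the time, the measured TCP pose, the force, the opening and the grip force at its end, in the units of the state.
- get_state(): the state, without advancing time (a new reading comes with each control period).
- optics.capture(name): name is "scene" or "top"; returns a dict with "image" (480x640x3 uint8, blue, green, red), "fov_y" (degrees; the focal length in pixels is half the picture's height over the tangent of half this angle, whatever the lens; pixels are square), "cx", "cy" (the principal point, pixels), "camera_from_world" (4x4, takes a point from world to camera coordinates). Camera axes: x right, y down, z forward; pixel columns grow to the right and rows downward; lengths in m; the calibration is good to about 2 mm. A picture is of the moment at which its call begins. There is no depth.
- ticket.job_done(): hands the job in; it is judged then, once.
Trained networks look in the newest picture that a camera, given by its name, has taken for a name from the list of things; names that differ only in an ending like _2 or _b are one class to them, and where a whole thing is asked for, a point or a joint stands for the part that bears it (a point fixed in the world has none). Each returns a list of dicts, best first, with "confidence" (0 to 1); they miss things now and then, are a little off and sometimes report something else, mostly with a low value. They report only what shows in the picture. A call takes as long as a camera call.
- nets.boxes_of(camera, target): "extent" ([left, top, right, bottom] in pixels, round what is visible of it).
- nets.outline_of(camera, target): "mask" (480x640 bool, what is visible of it) and "extent" ([left, top, right, bottom] in pixels, round what is visible of it).
- nets.tip_of(camera, target): "xy" ([column, row] in pixels: a listed point, or the origin of a listed thing).
The state is a dict: "time_s": time; "joint_positions": joint angles; "joint_vel": joint speeds; "effort": joint torques, N m; "tcp_pos": TCP position; "orientation": TCP orientation; "wrist_force": force on the tool from outside, world axes, zero at the start; "ft_torque": the same for the moment, N m; "gripper_width": opening from 0.0 (shut) to 1.0 (fully open); "finger_force": force on a finger pad.
Only numpy, scipy, OpenCV 4.12 (cv2) and the standard library are available. Lean on these libraries where they do the work, as an engineer would, in place of code of your own. Each camera call takes 0.05 s, during which the arm holds its last target. There are 200 camera calls.

### The job

Take the empty tin (the one without a spout) out of the rack and, keeping it upright and gripped, press it down between the guide cheeks of the filling station, seated flat in the sprung pad, until the pad is fully depressed; hold it there for about a second. The cheeks leave no room for fingers beside the tin's narrow ends and the rack none beside its broad faces, so put it down on the way and take it the other way round. Finally stand the tin upright, wholly on the round rubber mat, let it go, and leave everything else where it is.

Things in the scene. Friction and masses are not known exactly. Their poses are not given: they have to be found in the camera images.
- tin: the empty tin to be filled: flat-sided metal can with a flat top and no spout, 60 long (its x) by 40 wide (its y) by 100 high (z), 0.18 to 0.35 kg; origin at the centre of its underside. Stands in one of the rack's three bays, long axis along the rack's x. Narrow ends: faces at x = +-30; broad faces: y = +-20
- spout_tin_a: bystander: a full tin of the same size (60 x 40 x 100) in the rack, with a black conical spout 28 wide and 18 high on top; origin at the centre of its underside, axes as the tin's
- spout_tin_b: bystander: a second full tin with a spout, like spout_tin_a
- rack: fixed steel rack, origin at the centre of its underside. Floor plate 70 (x) by 156 (y), 6 thick; four walls 56 long (x), 6 thick, up to z = 106 (as high as the tins), at y = -75, -25, 25, 75, leaving three bays 44 wide at y = -50, 0, 50, open above and at both x ends. A tin here can be gripped only by its narrow ends (60 across, fingers closing along the rack's x); lift it straight up
- station: fixed filling station, origin at the centre of its underside. Base 110 (x) by 120 (y), 34 high; sprung pad in the middle; two upright guide cheeks 50 long (x), 8 thick, inner faces at y = -34 and +34, tops at z = 140; open to +x and -x. The tin goes in with its long axis along the station's y, gripped by its broad faces (fingers closing along the station's x)
- pad_top (a point): centre of the top surface of the sprung pad, moving with it; 55 above the bench when up, 40 when fully down; axes as the station's. The pad is 62 along y between the cheeks, with a 6 high lip along each x side and 48 between the lips, so that only the tin's 40 mm width fits
- pad (a joint): travel of the sprung pad in m: 0 up, 0.015 fully down; it needs about 5 N to start and 13.5 N to be fully down, and springs back
- mat: fixed round black rubber mat on the bench, diameter 130, 4 thick; origin at the centre of its underside
- impact_wrench: bystander: loose cordless impact wrench standing on its battery (75 in x by 105 in y, 45 high), grip above it and a head 58 thick along y from -79 to +60 at heights 136 to 194; origin at the centre of its underside
- spray_can: bystander: loose upright aerosol can, 52 diameter, 165 high; origin at the centre of its underside
- spanner: bystander: loose spanner lying flat, 190 long, origin at the middle of its underside, long axis along its x

How it is judged:
On the way:
1. the tin, upright, gripped and seated flat in the pad, has the pad fully down (value of joint pad above 0.0132 m and z of tin in the frame of pad_top between -0.004 and 0.004 m and horizontal distance between tin and pad_top below 0.012 m and angle between tin's own z axis and vertical below 0.1 rad and angle between the x axis of tin and the y axis of pad_top, either way round below 0.2 rad and contact force between the fingers and tin above 1 N and z of the grasp point in the frame of tin below 0.112 m), for 0.6 s.
At the end, for the whole second after the job is handed in: The tin stands upright (within 0.08 rad) and at rest on the mat, its centre within 32 mm of the mat's centre, released; the pad is up again (horizontal distance between tin and mat below 0.032 m and z of tin in the frame of mat below 0.008 m and angle between tin's own z axis and vertical below 0.08 rad and linear speed of tin below 0.02 m/s and angular speed of tin below 0.1 rad/s and value of joint pad below 0.003 m); the robot touches nothing.
It fails at once if the tin tipped by more than 0.6 rad (angle between tin's own z axis and vertical above 0.6 rad).
It fails at once if a tin with a spout was shifted by more than 25 mm (distance of any of spout_tin_a, spout_tin_b from where it was at the start of the episode above 0.025 m).
It fails at once if the impact wrench was shifted by more than 25 mm or tipped (distance of impact_wrench from where it was at the start of the episode above 0.025 m or angle between impact_wrench's own z axis and vertical above 0.35 rad).
It fails at once if the spray can was shifted by more than 25 mm or tipped (distance of spray_can from where it was at the start of the episode above 0.025 m or angle between spray_can's own z axis and vertical above 0.35 rad).
It fails at once if the spanner was shifted by more than 25 mm (distance of spanner from where it was at the start of the episode above 0.025 m).
It also fails if it takes over 72 s, if anything falls off the work surface, if the arm or the gripper's body presses on something with over 40 N, if the wrist force passes 120 N, or if a joint passes its speed limit or range.

## Working session

There is one attempt and no reset: what is moved stays moved. The work goes in short steps, Python scripts to look and compute and a tool call to move; the robot and the scene stay as the last step left them, time stands still between calls to the robot, and variables do not carry over. Pictures are saved under pics/ and viewed, at most 10 in all, crops included, and the job is handed in when it is done.

Besides the shell and the picture viewer there is one more tool, called after ">>>" as name(argument=value, ...) on one line, values as JSON. play_rows: Moves the arm, as the interface text tells. Scaled input: -1 to 1 covers 0.05 m each way for a shift and 60 degrees each way for a turn. Its arguments: {"type":"object","properties":{"motion":{"type":"array","items":{"type":"array","items":{"type":"number"}}},"newtons":{"type":"number"}},"required":["motion"]}

```bash
mkdir -p pics; cat > h.py <<'E'
import numpy as np, cv2
from bench import get_state, optics, ticket, nets, env
def cam(n):
    c=optics.capture(n); f=240/np.tan(np.radians(c["fov_y"])/2)
    return c["image"],f,c["cx"],c["cy"],np.array(c["camera_from_world"])
def back(c,uv,z):
    _,f,cx,cy,T=c; R,t=T[:3,:3],T[:3,3]
    d=R.T@np.array([(uv[0]-cx)/f,(uv[1]-cy)/f,1]); o=-R.T@t
    return o+d*(z-o[2])/d[2]
def proj(c,p):
    _,f,cx,cy,T=c; q=T[:3,:3]@np.array(p)+T[:3,3]
    return np.array([cx+f*q[0]/q[2],cy+f*q[1]/q[2]])
E
python3 - <<'E'
from h import *
np.set_printoptions(precision=3,suppress=True)
for n in("scene","top"):
    c=cam(n); cv2.imwrite(f"pics/{n}0.png",c[0])
    print(n,c[1:4],-c[4][:3,:3].T@c[4][:3,3], c[4][:3,:3].tolist())
    for t,z in dict(tin=0.006,spout_tin_a=.006,rack=0,station=0,pad_top=.055,mat=0,impact_wrench=0,spray_can=0,spanner=0).items():
        for r in nets.tip_of(n,t)[:3]: print(t,round(r["confidence"],2),np.array(r["xy"]).round(1),back(c,r["xy"],z)[:2])
print(get_state())
E
```

```text
scene (np.float64(536.8995334833971), 321.74744864552434, 238.65887109909144) [0.981 0.654 0.692] [[-0.8354516093441878, 0.5492726304982477, 0.017893737165335464], [0.33116762950981277, 0.5291609230495028, -0.7812276996383638], [-0.43857566007367316, -0.6467521124070132, -0.6239896597604871]]
tin 0.65 [490.  372.3] [0.46  0.364]
spout_tin_a 0.98 [464.2 352.3] [0.465 0.314]
spout_tin_a 0.6 [444.8 334.9] [0.466 0.269]
spout_tin_a 0.41 [320.6 274.8] [0.561 0.033]
rack 0.65 [463.  358.3] [0.471 0.319]
station 0.75 [320.2 274.1] [0.557 0.025]
station 0.64 [446.9 332.8] [0.455 0.264]
pad_top 0.93 [319.5 252.9] [0.56  0.026]
pad_top 0.33 [446.7 334.1] [0.499 0.297]
mat 0.72 [279.6 181.9] [ 0.461 -0.297]
mat 0.34 [319.5 252.2] [ 0.522 -0.03 ]
impact_wrench 0.88 [227.  198.5] [ 0.597 -0.299]
spray_can 0.79 [263.5 314.2] [0.698 0.06 ]
spray_can 0.42 [445.8 332.6] [0.456 0.263]
spanner 0.83 [318.9 167.1] [ 0.345 -0.305]
top (np.float64(441.66806425665266), 324.87473223254887, 239.6400119253947) [0.419 0.003 0.981] [[-0.0005277323154229765, -0.9999876487625224, -0.004942046236684887], [-0.994122
[... 331 characters left out ...]
054]
station 0.56 [315.1 223.1] [0.563 0.029]
pad_top 0.63 [317.4 224.3] [0.553 0.023]
mat 0.63 [464.8 266.5] [ 0.466 -0.303]
impact_wrench 0.95 [459.  206.9] [ 0.6   -0.294]
spray_can 0.77 [302.4 162.2] [0.703 0.059]
{'time_s': 1.0, 'joint_positions': array([-1.442,  0.313,  1.498,  0.   ,  1.331, -0.223]), 'joint_vel': array([ 0.001, -0.   ,  0.001,  0.001,  0.002, -0.   ]), 'effort': array([ -0.   , -40.211, -25.242,   0.069,   0.032,  -0.   ]), 'tcp_pos': array([ 0.181, -0.493,  0.239]), 'orientation': array([0.   , 0.985, 0.175, 0.   ]), 'wrist_force': array([ 0.049,  0.018, -0.17 ]), 'ft_torque': array([-0.003,  0.024, -0.008]), 'finger_force': 0.0, 'gripper_width': 1.0042894977288315}
```

View pics/scene0.png

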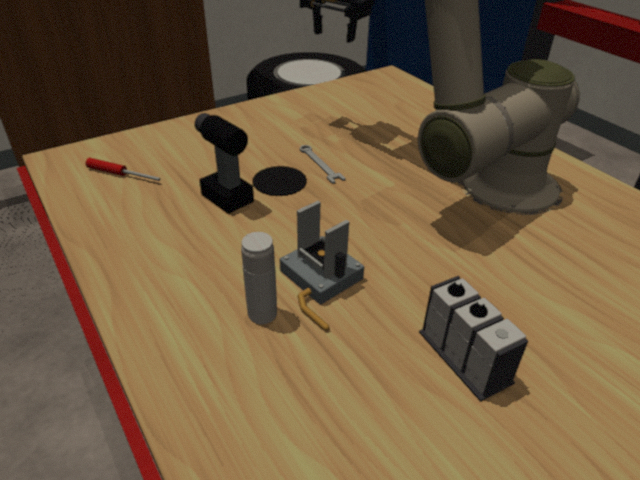

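View pics/top0.png

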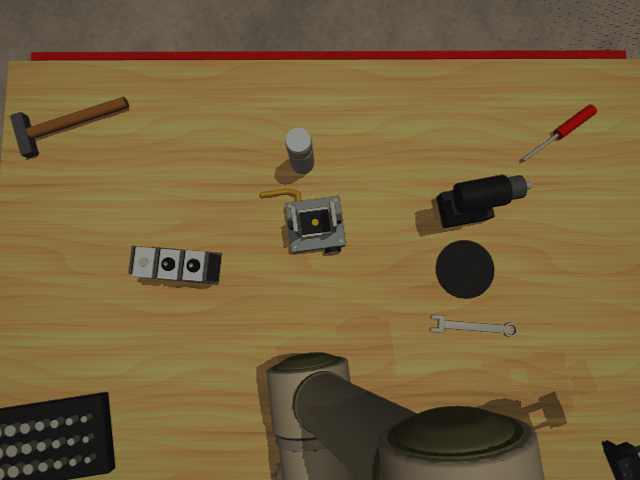

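The top view shows the rack at (175,265) with the plain tin in its left bay (142,262), the station at (315,222), the mat at (465,268), the wrench, the spray can and the spanner. Next I'll enlarge the rack and station to get exact poses.

```bash
python3 - <<'E'
from h import *
a=cv2.imread("pics/top0.png");b=cv2.imread("pics/scene0.png")
def crop(i,x,y,w,h): return cv2.resize(i[y:y+h,x:x+w],(400,300),interpolation=cv2.INTER_CUBIC)
o=np.vstack([np.hstack([crop(a,125,228,100,75),crop(a,265,185,100,75)]),np.hstack([crop(b,400,270,160,120),crop(b,265,195,120,90)])])
cv2.imwrite("pics/crop1.png",o)
# tin top bright region in top view
ct=cam("top")
g=cv2.cvtColor(ct[0],cv2.COLOR_BGR2GRAY)
for n,ext in (("station",None),("rack",None),("spanner",None),("mat",None)):
    for r in nets.outline_of("top",n)[:2]:
        m=r["mask"].astype(np.uint8); c,_=cv2.findContours(m,0,2)
        print(n,round(r["confidence"],2),r["extent"],cv2.minAreaRect(max(c,key=cv2.contourArea)))
for r in nets.outline_of("top","tin")[:4]: print("tin",r["confidence"],r["extent"])
E
```

```text
station 0.57 [258.6, 187.1, 347.6, 252.6] ((302.0, 221.0), (64.0, 86.0), 90.0)
rack 0.6 [127.6, 247.7, 218.6, 280.7] ((211.76219177246094, 266.1402282714844), (15.46041488647461, 29.043495178222656), 6.34019136428833)
spanner 0.74 [427.7, 310.8, 521.5, 337.5] ((473.471435546875, 327.3887939453125), (89.10245513916016, 18.782455444335938), 6.170175552368164)
spanner 0.18 [284.9, 124.4, 313.9, 175.0] ((299.7882080078125, 150.04705810546875), (47.07391357421875, 25.814727783203125), 77.47119140625)
mat 0.72 [435.0, 238.3, 492.7, 296.0] ((464.0, 269.0), (58.0, 58.0), 90.0)
mat 0.35 [260.8, 188.7, 346.3, 252.8] ((301.5, 221.0), (64.0, 85.0), 90.0)
tin 0.85 [131.6, 248.2, 156.1, 278.1]
```

View pics/crop1.png

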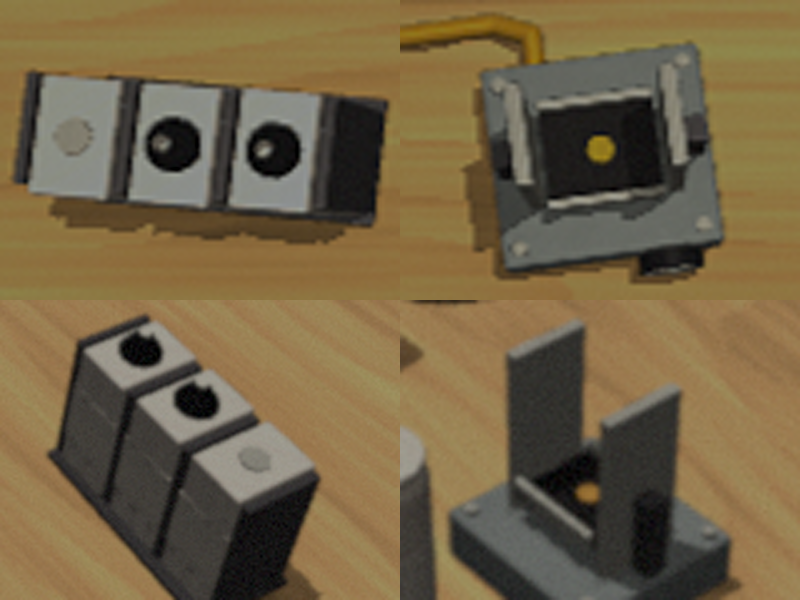

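The crops show the plain tin's top face, with corners near crop (42,77), (125,80), (113,200) and (30,190). The station base corners are at (482,73), (692,45), (722,241) and (507,271), and the pad centre dot is at (600,149).

```bash
python3 - <<'E'
from h import *
np.set_printoptions(precision=4,suppress=True)
t=cam("top"); s=cam("scene")
A=lambda x,y:(125+(x+.5)/4-.5,228+(y+.5)/4-.5)
B=lambda x,y:(265+(x-400+.5)/4-.5,185+(y+.5)/4-.5)
C=lambda x,y:(400+(x+.5)/2.5-.5,270+(y-300+.5)/2.5-.5)
D=lambda x,y:(265+(x-400)*.3,195+(y-300)*.3)
def rep(n,c,F,pts,z):
    P=np.array([back(c,F(*p),z)[:2] for p in pts]); print(n,P.mean(0),[ (np.linalg.norm(v).round(4),np.degrees(np.arctan2(v[1],v[0])).round(1)) for v in np.roll(P,-1,0)-P]); return P
rep("tin top",t,A,[(42,77),(125,80),(113,200),(30,190)],.106)
rep("tin scene",s,C,[(193,460),(262,424),(318,474),(240,503)],.106)
rep("tins top",t,A,[(42,77),(330,97),(318,213),(30,190)],.106)
rep("tin cap t",t,A,[(73,137)],.106);rep("tin cap s",s,C,[(256,459)],.106)
for n,x in(("a",(173,144)),("b",(273,150))): rep("spout"+n,t,A,[x],.12)
rep("station",t,B,[(482,73),(692,45),(722,241),(507,271)],.034)
rep("pad t",t,B,[(600,149)],.055);rep("pad s",s,D,[(588,492)],.055)
rep("cheek s top",s,D,[(508,353),(584,323)],.14);rep("cheek s top2",s,D,[(603,430),(680,390)],.14)
rep("mat",t,lambda *p:p,[(464,268.5)],.004)
r=nets.boxes_of("scene","mat")[0]["extent"];print(r);rep("mat s",s,lambda *p:p,[((r[0]+r[2])/2,(r[1]+r[3])/2)],.004)
r=nets.tip_of("scene","mat")[0]["xy"];rep("mat s",s,lambda *p:p,[r],.0)
E
```

```text
tin top [0.4705 0.3663] [(np.float64(0.0415), np.float64(-92.1)), (np.float64(0.0597), np.float64(176.6)), (np.float64(0.0417), np.float64(83.2)), (np.float64(0.0563), np.float64(-3.4))]
tin scene [0.4733 0.3698] [(np.float64(0.0557), np.float64(177.8)), (np.float64(0.0441), np.float64(86.6)), (np.float64(0.0548), np.float64(-9.9)), (np.float64(0.0367), np.float64(-91.6))]
tins top [0.4667 0.3152] [(np.float64(0.1444), np.float64(-94.0)), (np.float64(0.0576), np.float64(175.7)), (np.float64(0.1435), np.float64(85.4)), (np.float64(0.0563), np.float64(-3.4))]
tin cap t [0.4703 0.3685] [(np.float64(0.0), np.float64(0.0))]
tin cap s [0.4687 0.3677] [(np.float64(0.0), np.float64(0.0))]
spouta [0.466  0.3136] [(np.float64(0.0), np.float64(0.0))]
spoutb [0.463  0.2646] [(np.float64(0.0), np.float64(0.0))]
station [0.5566 0.0291] [(np.float64(0.1154), np.float64(-82.4)), (np.float64(0.1085), np.float64(-171.6)), (np.float64(0.1168), np.float64(97.9)), (np.float64(0.1091), np.float64(7.6))]
pad t [0.5577 0.0289] [(np.float64(0.0), np.float64(0.0))]
pad s [0.5566 0.0275] [(np.float64(0.0), np.float64(0.0))]
cheek s top [ 0.5619 -0.0076] [(np.float64(0.0493), np.float64(-177.6)), (np.float64(0.0493), np.float64(2.4))]
cheek s top2 [0.5544 0.0715] [(np.float64(0.0526), np.float64(-172.6)), (np.float64(0.0526), np.float64(7.4))]
mat [ 0.461  -0.2994] [(np.float64(0.0), np.float64(0.0))]
[253.4, 169.9, 308.5, 192.9]
mat s [ 0.4602 -0.2919] [(np.float64(0.0), np.float64(0.0))]
mat s [ 0.462  -0.2931] [(np.float64(0.0), np.float64(0.0))]
```

>>> play_rows(motion=[[1, 0, 0, 0, 0, 0, -0.137], [1, 0, 0, 0, 0, 0, -0.137], [1, 0, 0, 0, 0, 0, -0.137], [1, 0, 0, 0, 0, 0, -0.137], [1, 0, 0, 0, 0, 0, -0.137], [1, 0, 0, 0, 0, 0, -0.137], [1, 0, 0, 0, 0, 0, -0.137], [1, 0, 0, 0, 0, 0, -0.137]], newtons=40)

```text
time_s: 2.3
tcp_pos: [0.1809, -0.4929, 0.2387]
orientation: [-0.0, 0.73, 0.684, -0.0]
wrist_force: [0.0, 0.9, -1.1]
gripper_width: 0.995
finger_force: 0.0
```

```bash
cat >> h.py <<'E'
def d(x,y,z,phi):
    """tool-frame delta (units of 0.05 m, 60 deg) to a pointing-down TCP target"""
    from scipy.spatial.transform import Rotation as Ro
    s=get_state(); q=s["orientation"]; R=Ro.from_quat([q[1],q[2],q[3],q[0]])
    f=np.radians(phi); T=np.array([[-np.sin(f),np.cos(f),0],[np.cos(f),np.sin(f),0],[0,0,-1]])
    print("t",s["time_s"],"p",s["tcp_pos"].round(4),"phi",np.degrees(np.arctan2(*R.as_matrix()[1::-1,1])).round(2),"j",s["joint_positions"].round(2),"F",s["wrist_force"].round(2),s["gripper_width"],s["finger_force"])
    print("shift",(R.inv().apply(np.array([x,y,z])-s["tcp_pos"])/.05).round(3),"turn",((R.inv()*Ro.from_matrix(T)).as_rotvec()/np.radians(60)).round(3))
E
python3 -c "
from h import *
d(.47,.368,.24,-4)"
```

```text
t 2.3 p [ 0.1809 -0.4929  0.2387] phi -3.74 j [-1.44  0.31  1.5  -0.    1.33 -1.38] F [ 0.04  0.91 -1.14] 0.9945646882912127 0.0
shift [17.558  4.646 -0.025] turn [-0.    -0.     0.004]
```

>>> play_rows(motion=[[1, 0.7, 0.19, 0, 0, 0, 0], [1, 0.7, 0.19, 0, 0, 0, 0], [1, 0.7, 0.19, 0, 0, 0, 0], [1, 0.7, 0.19, 0, 0, 0, 0], [1, 0.7, 0.19, 0, 0, 0, 0], [1, 0.7, 0.19, 0, 0, 0, 0], [1, 0.7, 0.19, 0, 0, 0, 0], [1, 0.7, 0.19, 0, 0, 0, 0]])

```text
time_s: 3.1
tcp_pos: [0.2768, -0.2176, 0.2388]
orientation: [0.0, 0.732, 0.681, -0.0]
wrist_force: [0.6, -0.7, -0.1]
gripper_width: 1.003
finger_force: 0.0
```

>>> play_rows(motion=[[1, 0.7, 0.19, 0, 0, 0, 0], [1, 0.7, 0.19, 0, 0, 0, 0], [1, 0.7, 0.19, 0, 0, 0, 0], [1, 0.7, 0.19, 0, 0, 0, 0], [1, 0.7, 0.19, 0, 0, 0, 0], [1, 0.7, 0.19, 0, 0, 0, 0], [1, 0.7, 0.19, 0, 0, 0, 0], [1, 0.7, 0.19, 0, 0, 0, 0]])

```text
time_s: 3.9
tcp_pos: [0.3727, 0.0565, 0.2389]
orientation: [0.0, 0.732, 0.682, 0.0]
wrist_force: [0.2, 0.1, -0.0]
gripper_width: 1.001
finger_force: 0.0
```

>>> play_rows(motion=[[1, 0.7, 0.19, 0, 0, 0, 0], [1, 0.7, 0.19, 0, 0, 0, 0], [1, 0.7, 0.19, 0, 0, 0, 0], [1, 0.7, 0.19, 0, 0, 0, 0], [1, 0.7, 0.19, 0, 0, 0, 0], [1, 0.7, 0.19, 0, 0, 0, 0], [1, 0.7, 0.19, 0, 0, 0, 0], [1, 0, 0, 0, 0, 0, 0]])

```text
time_s: 4.7
tcp_pos: [0.4565, 0.2973, 0.238]
orientation: [-0.0, 0.731, 0.683, 0.0]
wrist_force: [-0.4, -0.9, -0.1]
gripper_width: 1.002
finger_force: 0.0
```

```bash
python3 -c "
from h import *
d(.47,.368,.071,-4)"
```

```text
t 4.7 p [0.4565 0.2973 0.238 ] phi -3.92 j [0.36 0.36 1.44 0.   1.35 0.43] F [-0.43 -0.93 -0.08] 1.0015422043140103 0.0
shift [1.427 0.174 3.341] turn [-0.    -0.     0.001]
```

>>> play_rows(motion=[[1, 0.7, 0.09, 0, 0, 0, 0], [1, 0.73, 0.08, 0, 0, 0, 0], [1, 0, 0, 0.6, 0, 0, 0], [1, 0, 0, 0.6, 0, 0, 0], [1, 0, 0, 0.6, 0, 0, 0], [1, 0, 0, 0.6, 0, 0, 0], [1, 0, 0, 0.3, 0, 0, 0], [1, 0, 0, 0, 0, 0, 0]])

```text
time_s: 5.5
tcp_pos: [0.4688, 0.3641, 0.1018]
orientation: [-0.001, 0.732, 0.681, -0.002]
wrist_force: [-0.5, 0.4, -0.4]
gripper_width: 0.999
finger_force: 0.0
```

```bash
python3 - <<'E'
from h import *
d(.47,.368,.071,-4)
a=cam("top")[0];b=cam("scene")[0]
f=lambda i,x,y,w,h: cv2.resize(i[y:y+h,x:x+w],(400,300),interpolation=cv2.INTER_CUBIC)
cv2.imwrite("pics/g1.png",np.hstack([f(a,85,208,160,120),f(b,400,240,160,120)]))
E
```

```text
t 5.5 p [0.4688 0.3641 0.1018] phi -4.11 j [ 0.46  0.6   1.44 -0.    1.11  0.54] F [-0.54  0.36 -0.4 ] 0.9993452422950122 0.0
shift [0.08  0.021 0.615] turn [-0.003  0.002 -0.002]
```

View pics/g1.png

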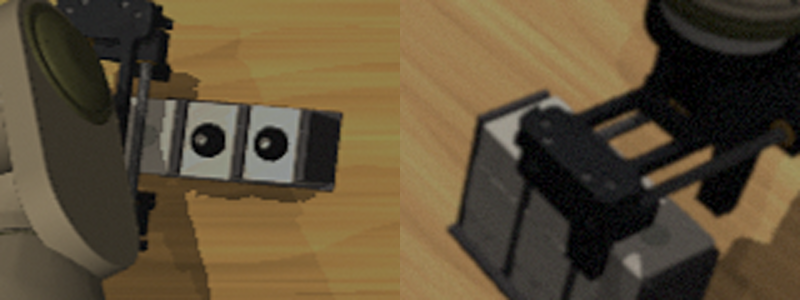

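The fingers straddle the tin's narrow ends, with their midpoint near scene pixel (502,330), on the tin's cap. I'll go down and grip.

>>> play_rows(motion=[[1, 0.06, 0.02, 0.3, 0, 0, 0], [1, 0, 0, 0.3, 0, 0, 0], [1, 0, 0, 0, 0, 0, 0], [0, 0, 0, 0, 0, 0, 0], [0, 0, 0, 0, 0, 0, 0], [0, 0, 0, 0, 0, 0, 0], [0, 0, 0, 0, 0, 0, 0], [0, 0, 0, 0, 0, 0, 0]], newtons=40)

```text
time_s: 6.4
tcp_pos: [0.4709, 0.3684, 0.0743]
orientation: [-0.0, 0.732, 0.682, 0.0]
wrist_force: [-1.9, 0.6, 4.2]
gripper_width: 0.676
finger_force: 39.8
```

>>> play_rows(motion=[[0, 0, 0, 0, 0, 0, 0], [0, 0, 0, 0, 0, 0, 0], [0, 0, 0, -0.1, 0, 0, 0], [0, 0, 0, -0.2, 0, 0, 0], [0, 0, 0, -0.3, 0, 0, 0], [0, 0, 0, -0.3, 0, 0, 0], [0, 0, 0, -0.3, 0, 0, 0], [0, 0, 0, 0, 0, 0, 0]])

```text
time_s: 7.2
tcp_pos: [0.4719, 0.3686, 0.136]
orientation: [0.001, 0.732, 0.681, 0.002]
wrist_force: [0.8, -0.6, -3.2]
gripper_width: 0.678
finger_force: 39.8
```

>>> play_rows(motion=[[0, 0, 0, -0.5, 0, 0, 0], [0, 0, 0, -0.5, 0, 0, 0], [0, 0, 0, -0.5, 0, 0, 0], [0, 0, 0, -0.5, 0, 0, 0], [0, 0, 0, -0.2, 0, 0, 0], [0, 0, 0, 0, 0, 0, 0]])

```text
time_s: 7.8
tcp_pos: [0.4712, 0.3683, 0.2442]
orientation: [0.0, 0.732, 0.681, 0.001]
wrist_force: [0.8, 0.2, -2.3]
gripper_width: 0.677
finger_force: 39.8
```

```bash
python3 - <<'E'
from h import *
d(.40,.17,.24,-4)
a=cam("top")[0];b=cam("scene")[0]
f=lambda i,x,y,w,h: cv2.resize(i[y:y+h,x:x+w],(400,300),interpolation=cv2.INTER_CUBIC)
cv2.imwrite("pics/g2.png",np.hstack([f(a,85,178,160,120),f(b,400,170,220,165)]))
E
```

```text
t 7.8 p [0.4712 0.3683 0.2442] phi -4.09 j [ 0.47  0.47  1.25 -0.    1.41  0.54] F [ 0.76  0.19 -2.34] 0.6769503700260697 39.82710687603685
shift [-4.057 -1.138  0.078] turn [ 0.001 -0.001 -0.001]
```

View pics/g2.png

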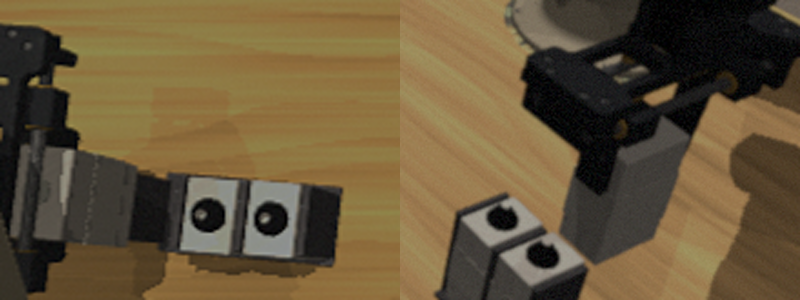

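The tin hangs upright in the gripper and the two spout tins are still in the rack. I'll carry it to a free spot on the bench at (0.40, 0.17).

>>> play_rows(motion=[[0, -0.5, -0.14, 0, 0, 0, 0], [0, -0.5, -0.14, 0, 0, 0, 0], [0, -0.5, -0.14, 0, 0, 0, 0], [0, -0.5, -0.14, 0, 0, 0, 0], [0, -0.5, -0.14, 0, 0, 0, 0], [0, -0.5, -0.14, 0, 0, 0, 0], [0, -0.5, -0.14, 0, 0, 0, 0], [0, -0.5, -0.14, 0, 0, 0, 0]])

```text
time_s: 8.7
tcp_pos: [0.3998, 0.1717, 0.2423]
orientation: [-0.001, 0.732, 0.682, -0.001]
wrist_force: [-0.0, -0.5, -2.0]
gripper_width: 0.677
finger_force: 39.8
```

>>> play_rows(motion=[[0, 0, 0, 0.2, 0, 0, 0.13], [0, 0, 0, 0.2, 0, 0, 0.13], [0, 0, 0, 0.2, 0, 0, 0.13], [0, 0, 0, 0.2, 0, 0, 0.13], [0, 0, 0, 0.2, 0, 0, 0.13], [0, 0, 0, 0.2, 0, 0, 0.13], [0, 0, 0, 0.2, 0, 0, 0.13], [0, 0, 0, 0.2, 0, 0, 0.13]])

```text
time_s: 9.5
tcp_pos: [0.4001, 0.1726, 0.1621]
orientation: [-0.0, 0.98, 0.201, -0.001]
wrist_force: [-0.8, 0.2, -2.0]
gripper_width: 0.676
finger_force: 39.8
```

>>> play_rows(motion=[[0, 0, 0, 0.2, 0, 0, 0.13], [0, 0, 0, 0.2, 0, 0, 0.13], [0, 0, 0, 0.2, 0, 0, 0], [0, 0, 0, 0.2, 0, 0, 0], [0, 0, 0, 0, 0, 0, 0]])

```text
time_s: 10.0
tcp_pos: [0.4, 0.1725, 0.1222]
orientation: [0.0, 0.998, 0.07, -0.002]
wrist_force: [0.1, 0.2, -2.2]
gripper_width: 0.675
finger_force: 39.8
```

```bash
python3 -c "
from h import *
d(.40,.17,.07,-82)"
```

```text
t 10.0 p [0.4    0.1725 0.1222] phi -81.94 j [0.14 0.26 1.91 0.   0.98 1.57] F [ 0.14  0.17 -2.17] 0.6752988943593731 39.827398423076374
shift [-0.003  0.05   1.044] turn [-0.     0.003  0.001]
```

>>> play_rows(motion=[[0, 0, 0, 0.3, 0, 0, 0], [0, 0, 0, 0.3, 0, 0, 0], [0, 0, 0, 0.2, 0, 0, 0], [0, 0, 0, 0.1, 0, 0, 0], [0, 0, 0, 0.05, 0, 0, 0], [0, 0, 0, 0, 0, 0, 0]])

```text
time_s: 10.6
tcp_pos: [0.401, 0.1727, 0.0763]
orientation: [-0.0, 0.998, 0.069, 0.0]
wrist_force: [0.1, -0.3, -2.4]
gripper_width: 0.679
finger_force: 39.8
```

>>> play_rows(motion=[[0, 0, 0, 0.04, 0, 0, 0], [0, 0, 0, 0.04, 0, 0, 0], [0, 0, 0, 0, 0, 0, 0]])

```text
time_s: 10.9
tcp_pos: [0.4008, 0.1727, 0.0722]
orientation: [0.0, 0.998, 0.069, -0.0]
wrist_force: [0.2, 0.8, -2.3]
gripper_width: 0.677
finger_force: 39.8
```

>>> play_rows(motion=[[0, 0, 0, 0.03, 0, 0, 0], [0, 0, 0, 0.03, 0, 0, 0], [0, 0, 0, 0, 0, 0, 0]])

```text
time_s: 11.2
tcp_pos: [0.4008, 0.1727, 0.0691]
orientation: [-0.0, 0.998, 0.069, -0.0]
wrist_force: [-0.6, -0.1, -2.9]
gripper_width: 0.676
finger_force: 39.8
```

>>> play_rows(motion=[[0, 0, 0, 0.02, 0, 0, 0], [0, 0, 0, 0.02, 0, 0, 0], [0, 0, 0, 0, 0, 0, 0]])

```text
time_s: 11.5
tcp_pos: [0.4014, 0.1728, 0.0682]
orientation: [-0.0, 0.998, 0.069, 0.001]
wrist_force: [-2.2, 1.0, 10.1]
gripper_width: 0.675
finger_force: 39.8
```

>>> play_rows(motion=[[1, 0, 0, -0.02, 0, 0, 0], [1, 0, 0, 0, 0, 0, 0], [1, 0, 0, 0, 0, 0, 0], [1, 0, 0, 0, 0, 0, 0], [1, 0, 0, -0.4, 0, 0, 0], [1, 0, 0, -0.5, 0, 0, 0], [1, 0, 0, -0.5, 0, 0, 0], [1, 0, 0, -0.4, 0, 0, 0]])

```text
time_s: 12.3
tcp_pos: [0.401, 0.1727, 0.1595]
orientation: [-0.0, 0.998, 0.069, 0.0]
wrist_force: [1.1, -0.2, -0.2]
gripper_width: 0.998
finger_force: 0.0
```

>>> play_rows(motion=[[1, 0, 0, 0, 0, 0, -0.14], [1, 0, 0, 0, 0, 0, -0.14], [1, 0, 0, 0, 0, 0, -0.14], [1, 0, 0, 0, 0, 0, -0.14], [1, 0, 0, 0, 0, 0, -0.14], [1, 0, 0, 0, 0, 0, -0.14], [1, 0, 0, 0, 0, 0, -0.14], [1, 0, 0, 0, 0, 0, -0.14]])

```text
time_s: 13.1
tcp_pos: [0.4008, 0.1727, 0.1581]
orientation: [-0.0, 0.791, 0.612, -0.0]
wrist_force: [-0.0, -0.4, -0.6]
gripper_width: 1.001
finger_force: 0.0
```

>>> play_rows(motion=[[1, 0, 0, 0, 0, 0, -0.13], [1, 0, 0, 0, 0, 0, -0.13], [1, 0, 0, 0, 0, 0, -0.12], [1, 0, 0, 0, 0, 0, 0]])

```text
time_s: 13.5
tcp_pos: [0.4008, 0.1726, 0.1581]
orientation: [-0.0, 0.656, 0.755, -0.0]
wrist_force: [0.2, 0.0, -0.3]
gripper_width: 1.001
finger_force: 0.0
```

```bash
python3 - <<'E'
from h import *
d(.401,.1728,.068,8)
a=cam("top")[0];b=cam("scene")[0]
f=lambda i,x,y,w,h: cv2.resize(i[y:y+h,x:x+w],(400,300),interpolation=cv2.INTER_CUBIC)
cv2.imwrite("pics/g3.png",np.hstack([f(a,165,208,160,120),f(b,320,150,200,150)]))
E
```

```text
t 13.5 p [0.4008 0.1726 0.1581] phi 7.98 j [ 0.14  0.21  1.86 -0.    1.07 -0.  ] F [ 0.18  0.01 -0.32] 1.000584916935328 0.0
shift [0.003 0.005 1.802] turn [-0.  0. -0.]
```

View pics/g3.png

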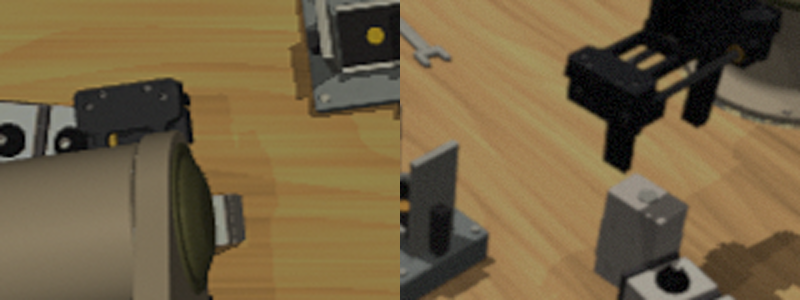

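The tin stands upright on the bench beneath the open gripper, which is turned 90°. I'll take it by its broad faces.

>>> play_rows(motion=[[1, 0, 0, 0.4, 0, 0, 0], [1, 0, 0, 0.5, 0, 0, 0], [1, 0, 0, 0.4, 0, 0, 0], [1, 0, 0, 0.3, 0, 0, 0], [1, 0, 0, 0.2, 0, 0, 0], [1, 0, 0, 0, 0, 0, 0], [0, 0, 0, 0, 0, 0, 0], [0, 0, 0, 0, 0, 0, 0]], newtons=45)

```text
time_s: 14.4
tcp_pos: [0.4013, 0.1728, 0.0689]
orientation: [0.0, 0.657, 0.754, 0.001]
wrist_force: [-0.1, -0.1, 0.8]
gripper_width: 0.841
finger_force: 0.0
```

>>> play_rows(motion=[[0, 0, 0, 0, 0, 0, 0], [0, 0, 0, 0, 0, 0, 0], [0, 0, 0, 0, 0, 0, 0], [0, 0, 0, 0, 0, 0, 0], [0, 0, 0, 0, 0, 0, 0]])

```text
time_s: 14.9
tcp_pos: [0.4008, 0.1726, 0.0682]
orientation: [-0.0, 0.657, 0.754, -0.0]
wrist_force: [-1.2, 0.1, 0.7]
gripper_width: 0.453
finger_force: 44.8
```

>>> play_rows(motion=[[0, 0, 0, -0.2, 0, 0, 0], [0, 0, 0, -0.4, 0, 0, 0], [0, 0, 0, -0.5, 0, 0, 0], [0, 0, 0, -0.5, 0, 0, 0], [0, 0, 0, -0.5, 0, 0, 0], [0, 0, 0, -0.5, 0, 0, 0], [0, 0, 0, -0.5, 0, 0, 0], [0, 0, 0, -0.4, 0, 0, 0]])

```text
time_s: 15.7
tcp_pos: [0.4007, 0.1727, 0.2452]
orientation: [0.0, 0.657, 0.754, 0.0]
wrist_force: [-0.1, 0.2, -2.0]
gripper_width: 0.446
finger_force: 44.8
```

```bash
python3 -c "
from h import *
d(.557,.0285,.25,8)"
```

```text
t 15.7 p [0.4007 0.1727 0.2452] phi 7.92 j [ 0.14  0.11  1.73  0.    1.3  -0.  ] F [-0.13  0.23 -2.02] 0.4455646431283145 44.777770540094934
shift [-3.287  2.7   -0.094] turn [ 0.001 -0.    -0.001]
```

>>> play_rows(motion=[[0, -0.41, 0.34, 0, 0, 0, 0], [0, -0.41, 0.34, 0, 0, 0, 0], [0, -0.41, 0.34, 0, 0, 0, 0], [0, -0.41, 0.34, 0, 0, 0, 0], [0, -0.41, 0.34, 0, 0, 0, 0], [0, -0.41, 0.34, 0, 0, 0, 0], [0, -0.41, 0.34, 0, 0, 0, 0], [0, -0.41, 0.32, 0, 0, 0, 0]])

```text
time_s: 16.5
tcp_pos: [0.5576, 0.028, 0.2436]
orientation: [-0.0, 0.657, 0.754, -0.0]
wrist_force: [-0.1, 0.5, -2.8]
gripper_width: 0.452
finger_force: 44.8
```

>>> play_rows(motion=[[0, 0, 0, 0.2, 0, 0, 0], [0, 0, 0, 0.1, 0, 0, 0], [0, 0, 0, 0, 0, 0, 0]])

```text
time_s: 16.8
tcp_pos: [0.5562, 0.0295, 0.2275]
orientation: [-0.001, 0.656, 0.754, -0.001]
wrist_force: [-0.1, -0.3, -2.0]
gripper_width: 0.45
finger_force: 44.8
```

```bash
python3 - <<'E'
from h import *
d(.557,.0285,.22,8)
a=cam("top")[0];b=cam("scene")[0]
f=lambda i,x,y,w,h: cv2.resize(i[y:y+h,x:x+w],(400,300),interpolation=cv2.INTER_CUBIC)
cv2.imwrite("pics/g4.png",np.hstack([f(a,265,175,100,75),f(b,255,160,140,105)]))
E
```

```text
t 16.8 p [0.5562 0.0295 0.2275] phi 7.95 j [-0.16  0.39  1.42  0.    1.34 -0.3 ] F [-0.07 -0.31 -1.97] 0.44968601637451466 44.777919662883505
shift [-0.022  0.014  0.15 ] turn [-0.002 -0.001 -0.001]
```

View pics/g4.png

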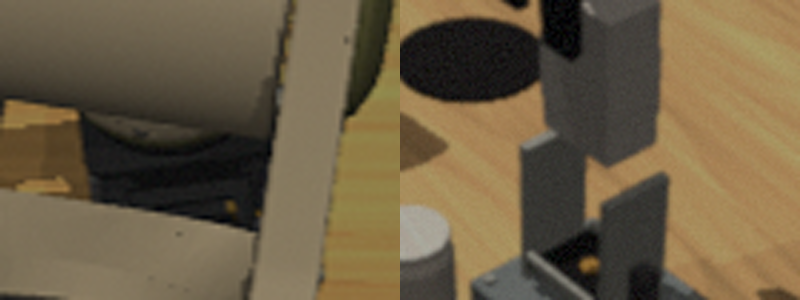

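The scene view shows the tin held upright above the two cheeks. I'll check the predicted tin and cheek corners against this picture before going down.

```bash
python3 - <<'E'
from h import *
np.set_printoptions(precision=1,suppress=True)
c=cam("scene"); s=get_state(); p=s["tcp_pos"]
def W(o,a,x,y,z): a=np.radians(a); return [o[0]+x*np.cos(a)-y*np.sin(a),o[1]+x*np.sin(a)+y*np.cos(a),z]
K=lambda q:(q-[255,160])*400/140+[400,0]
print("tin +x,+y / +x,-y / -x,+y bottom", [K(proj(c,W(p,8,x,y,p[2]-.068))) for x,y in((.02,.03),(.02,-.03),(-.02,.03))])
st=(.557,.0285)
for y in(-.042,-.034,.034,.042): print("cheek",y,[K(proj(c,W(st,8,x,y,.14))) for x in(.025,-.025)])
print("pad",K(proj(c,[*st,.055])))
cv2.imwrite("pics/g5.png",cv2.resize(c[0][160:265,255:395],(800,600),interpolation=cv2.INTER_CUBIC))
E
```

```text
tin +x,+y / +x,-y / -x,+y bottom [array([602.5, 167.3]), array([536.6, 122.1]), array([652.5, 141.7])]
cheek -0.042 [array([517.1, 143.5]), array([578.3, 114. ])]
cheek -0.034 [array([525.3, 149.3]), array([586.6, 119.5])]
cheek 0.034 [array([598.8, 201.3]), array([660.6, 168.8])]
cheek 0.042 [array([607.9, 207.7]), array([669.7, 174.8])]
pad [590.  265.6]
```

View pics/g5.png

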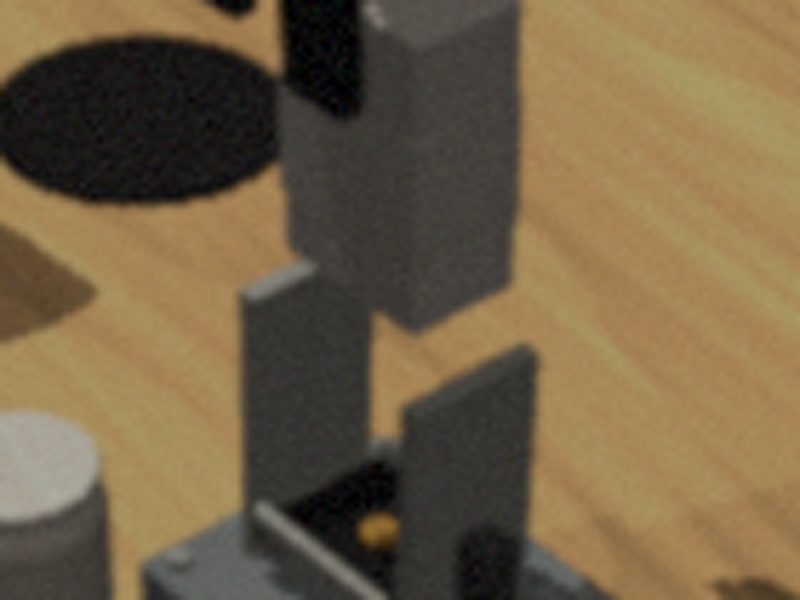

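>>> play_rows(motion=[[0, -0.04, 0.03, 0.1, 0, 0, 0], [0, 0, 0, 0.2, 0, 0, 0], [0, 0, 0, 0.2, 0, 0, 0], [0, 0, 0, 0.2, 0, 0, 0], [0, 0, 0, 0, 0, 0, 0]])

```text
time_s: 17.45
tcp_pos: [0.5582, 0.0271, 0.1913]
orientation: [-0.001, 0.657, 0.754, -0.001]
wrist_force: [0.5, 0.2, -2.1]
gripper_width: 0.454
finger_force: 44.8
```

Inside the cheeks now, with no side force.

>>> play_rows(motion=[[0, 0, 0, 0.2, 0, 0, 0], [0, 0, 0, 0.2, 0, 0, 0], [0, 0, 0, 0.2, 0, 0, 0], [0, 0, 0, 0.2, 0, 0, 0], [0, 0, 0, 0.15, 0, 0, 0], [0, 0, 0, 0.1, 0, 0, 0], [0, 0, 0, 0, 0, 0, 0]])

```text
time_s: 18.15
tcp_pos: [0.5587, 0.0271, 0.14]
orientation: [-0.0, 0.657, 0.754, -0.0]
wrist_force: [0.1, 0.1, -2.0]
gripper_width: 0.448
finger_force: 44.8
```

>>> play_rows(motion=[[0, 0, 0, 0.1, 0, 0, 0], [0, 0, 0, 0.06, 0, 0, 0], [0, 0, 0, 0.06, 0, 0, 0], [0, 0, 0, 0.06, 0, 0, 0], [0, 0, 0, 0, 0, 0, 0]])

```text
time_s: 18.65
tcp_pos: [0.5587, 0.0271, 0.1263]
orientation: [-0.0, 0.657, 0.754, -0.0]
wrist_force: [0.5, 0.8, -1.5]
gripper_width: 0.451
finger_force: 44.8
```

```bash
python3 -c "
from h import *
d(.558,.0275,.108,8)"
```

```text
t 18.65 p [0.5587 0.0271 0.1263] phi 7.92 j [-0.16  0.5   1.54  0.    1.11 -0.3 ] F [ 0.55  0.81 -1.5 ] 0.45114937972771 44.777982380473986
shift [ 0.011 -0.013  0.366] turn [-0.001 -0.    -0.001]
```

>>> play_rows(motion=[[0, 0, 0, 0.06, 0, 0, 0], [0, 0, 0, 0.06, 0, 0, 0], [0, 0, 0, 0, 0, 0, 0]])

```text
time_s: 18.95
tcp_pos: [0.5591, 0.027, 0.1209]
orientation: [0.0, 0.657, 0.754, 0.0]
wrist_force: [-1.3, -0.6, 3.3]
gripper_width: 0.454
finger_force: 44.8
```

>>> play_rows(motion=[[0, 0, 0, 0.06, 0, 0, 0], [0, 0, 0, 0.06, 0, 0, 0], [0, 0, 0, 0, 0, 0, 0]])

```text
time_s: 19.25
tcp_pos: [0.5592, 0.027, 0.1149]
orientation: [0.0, 0.657, 0.754, 0.0]
wrist_force: [-2.0, -0.4, 7.1]
gripper_width: 0.449
finger_force: 44.8
```

>>> play_rows(motion=[[0, 0, 0, 0.06, 0, 0, 0], [0, 0, 0, 0.05, 0, 0, 0], [0, 0, 0, 0.02, 0, 0, 0], [0, 0, 0, 0, 0, 0, 0]])

```text
time_s: 19.65
tcp_pos: [0.5592, 0.027, 0.1089]
orientation: [0.0, 0.657, 0.754, 0.0]
wrist_force: [-3.6, -1.0, 9.9]
gripper_width: 0.45
finger_force: 44.8
```

>>> play_rows(motion=[[0, 0, 0, 0.02, 0, 0, 0], [0, 0, 0, 0, 0, 0, 0]])

```text
time_s: 19.85
tcp_pos: [0.5592, 0.027, 0.1082]
orientation: [0.001, 0.657, 0.754, 0.0]
wrist_force: [-3.3, -0.5, 10.6]
gripper_width: 0.451
finger_force: 44.8
```

>>> play_rows(motion=[[0, 0, 0, 0.02, 0, 0, 0], [0, 0, 0, 0.01, 0, 0, 0], [0, 0, 0, 0, 0, 0, 0]])

```text
time_s: 20.15
tcp_pos: [0.5593, 0.0269, 0.108]
orientation: [0.001, 0.657, 0.754, 0.0]
wrist_force: [-8.2, -1.2, 22.4]
gripper_width: 0.449
finger_force: 44.9
```

The force jumped to 22 N, so the pad is at its stop. Holding.

>>> play_rows(motion=[[0, 0, 0, 0, 0, 0, 0], [0, 0, 0, 0, 0, 0, 0], [0, 0, 0, 0, 0, 0, 0], [0, 0, 0, 0, 0, 0, 0], [0, 0, 0, 0, 0, 0, 0], [0, 0, 0, 0, 0, 0, 0], [0, 0, 0, 0, 0, 0, 0], [0, 0, 0, 0, 0, 0, 0]])

```text
time_s: 20.95
tcp_pos: [0.5593, 0.0269, 0.108]
orientation: [0.001, 0.656, 0.754, 0.0]
wrist_force: [-8.4, -0.0, 22.5]
gripper_width: 0.454
finger_force: 44.9
```

>>> play_rows(motion=[[0, 0, 0, 0, 0, 0, 0], [0, 0, 0, 0, 0, 0, 0], [0, 0, 0, 0, 0, 0, 0], [0, 0, 0, 0, 0, 0, 0], [0, 0, 0, 0, 0, 0, 0], [0, 0, 0, 0, 0, 0, 0]])

```text
time_s: 21.55
tcp_pos: [0.5593, 0.0269, 0.108]
orientation: [0.001, 0.657, 0.754, 0.0]
wrist_force: [-8.4, -0.6, 21.6]
gripper_width: 0.447
finger_force: 44.9
```

```bash
python3 - <<'E'
from h import *
d(.558,.0275,.108,8)
b=cam("scene")[0]
cv2.imwrite("pics/g6.png",cv2.resize(b[160:310,230:430],(800,600),interpolation=cv2.INTER_CUBIC))
E
```

```text
t 21.55 p [0.5593 0.0269 0.108 ] phi 7.93 j [-0.16  0.52  1.56 -0.    1.06 -0.3 ] F [-8.43 -0.64 21.59] 0.4472319445969201 44.88559175748378
shift [ 0.015 -0.024  0.001] turn [ 0.002  0.001 -0.001]
```

View pics/g6.png

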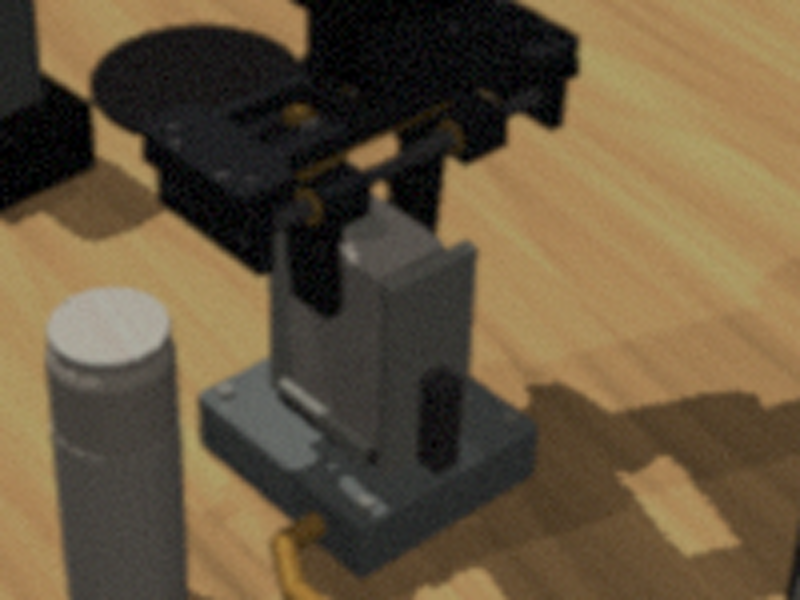

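The tin sits flat between the cheeks, its top level with theirs and the pad down. I'll lift it out and turn the tool 90° to stay clear of the wrench at the mat.

>>> play_rows(motion=[[0, 0, 0, -0.1, 0, 0, 0], [0, 0, 0, -0.2, 0, 0, 0], [0, 0, 0, -0.3, 0, 0, 0], [0, 0, 0, -0.4, 0, 0, 0], [0, 0, 0, -0.5, 0, 0, 0], [0, 0, 0, -0.5, 0, 0, 0], [0, 0, 0, -0.5, 0, 0, 0], [0, 0, 0, -0.5, 0, 0, 0]])

```text
time_s: 22.4
tcp_pos: [0.5587, 0.0271, 0.256]
orientation: [-0.0, 0.657, 0.754, -0.0]
wrist_force: [0.3, -0.5, -2.3]
gripper_width: 0.448
finger_force: 44.8
```

>>> play_rows(motion=[[0, 0, 0, 0, 0, 0, 0.13], [0, 0, 0, 0, 0, 0, 0.13], [0, 0, 0, 0, 0, 0, 0.13], [0, 0, 0, 0, 0, 0, 0.13], [0, 0, 0, 0, 0, 0, 0.13], [0, 0, 0, 0, 0, 0, 0.13], [0, 0, 0, 0, 0, 0, 0.13], [0, 0, 0, 0, 0, 0, 0.13]])

```text
time_s: 23.2
tcp_pos: [0.5588, 0.0271, 0.2549]
orientation: [-0.0, 0.953, 0.302, -0.001]
wrist_force: [0.9, 0.0, -2.8]
gripper_width: 0.449
finger_force: 44.8
```

>>> play_rows(motion=[[0, 0, 0, 0, 0, 0, 0.13], [0, 0, 0, 0, 0, 0, 0.13], [0, 0, 0, 0, 0, 0, 0.13], [0, 0, 0, 0, 0, 0, 0.1], [0, 0, 0, 0, 0, 0, 0]])

```text
time_s: 23.7
tcp_pos: [0.5588, 0.0271, 0.255]
orientation: [-0.0, 0.999, 0.053, -0.001]
wrist_force: [0.7, 0.2, -1.8]
gripper_width: 0.45
finger_force: 44.8
```

```bash
python3 -c "
from h import *
d(.461,-.297,.25,-82)
cam('top');
for r in nets.outline_of('top','mat')[:1]: print(r['confidence'],r['extent'])
for r in nets.outline_of('top','impact_wrench')[:1]: print(r['confidence'],r['extent'])"
```

```text
t 23.7 p [0.5588 0.0271 0.255 ] phi -83.93 j [-0.16  0.38  1.36  0.    1.4   1.3 ] F [ 0.69  0.2  -1.76] 0.4500587826001739 44.77880550781265
shift [-2.629  6.239  0.1  ] turn [-0.     0.001 -0.032]
0.73 [436.0, 239.2, 494.7, 297.1]
0.78 [433.9, 175.8, 530.1, 226.9]
```

>>> play_rows(motion=[[0, -0.19, 0.445, 0, 0, 0, 0], [0, -0.19, 0.445, 0, 0, 0, 0], [0, -0.19, 0.445, 0, 0, 0, 0], [0, -0.19, 0.445, 0, 0, 0, 0], [0, -0.19, 0.445, 0, 0, 0, 0], [0, -0.19, 0.445, 0, 0, 0, 0], [0, -0.19, 0.445, 0, 0, 0, 0]])

```text
time_s: 24.55
tcp_pos: [0.509, -0.1358, 0.2557]
orientation: [-0.0, 0.999, 0.054, 0.0]
wrist_force: [0.6, 0.4, -2.0]
gripper_width: 0.451
finger_force: 44.8
```

>>> play_rows(motion=[[0, -0.19, 0.445, 0, 0, 0, 0], [0, -0.19, 0.445, 0, 0, 0, 0], [0, -0.19, 0.445, 0, 0, 0, 0], [0, -0.19, 0.445, 0, 0, 0, 0], [0, -0.19, 0.445, 0, 0, 0, 0], [0, -0.19, 0.445, 0, 0, 0, 0], [0, -0.19, 0.445, 0, 0, 0, 0], [0, 0, 0, 0, 0, 0, 0]])

```text
time_s: 25.35
tcp_pos: [0.459, -0.299, 0.2553]
orientation: [0.0, 0.999, 0.053, -0.0]
wrist_force: [0.9, 0.2, -1.9]
gripper_width: 0.45
finger_force: 44.8
```

```bash
python3 - <<'E'
from h import *
d(.461,-.297,.072,-84)
E
```

```text
t 25.35 p [ 0.459  -0.299   0.2553] phi -83.94 j [-0.79  0.35  1.4  -0.    1.39  0.67] F [ 0.89  0.25 -1.89] 0.4500822874353286 44.77837313868804
shift [ 0.046 -0.036  3.666] turn [0.    0.001 0.001]
```

>>> play_rows(motion=[[0, 0.04, -0.04, 0.5, 0, 0, 0], [0, 0, 0, 0.5, 0, 0, 0], [0, 0, 0, 0.5, 0, 0, 0], [0, 0, 0, 0.5, 0, 0, 0], [0, 0, 0, 0.5, 0, 0, 0], [0, 0, 0, 0.5, 0, 0, 0], [0, 0, 0, 0.3, 0, 0, 0], [0, 0, 0, 0.1, 0, 0, 0]])

```text
time_s: 26.15
tcp_pos: [0.4613, -0.2935, 0.0842]
orientation: [-0.001, 0.999, 0.054, -0.001]
wrist_force: [0.3, -0.1, -1.2]
gripper_width: 0.447
finger_force: 44.8
```

>>> play_rows(motion=[[0, 0, 0, 0.04, 0, 0, 0], [0, 0, 0, 0.04, 0, 0, 0], [0, 0, 0, 0, 0, 0, 0]])

```text
time_s: 26.45
tcp_pos: [0.4619, -0.2947, 0.0823]
orientation: [0.0, 0.999, 0.054, 0.0]
wrist_force: [-0.2, -0.1, -2.9]
gripper_width: 0.452
finger_force: 44.8
```

>>> play_rows(motion=[[0, 0, 0, 0.06, 0, 0, 0], [0, 0, 0, 0.06, 0, 0, 0], [0, 0, 0, 0.03, 0, 0, 0], [0, 0, 0, 0, 0, 0, 0]])

```text
time_s: 26.85
tcp_pos: [0.4615, -0.2946, 0.074]
orientation: [-0.0, 0.999, 0.053, -0.0]
wrist_force: [0.4, 0.0, -2.7]
gripper_width: 0.449
finger_force: 44.8
```

>>> play_rows(motion=[[0, 0, 0, 0.02, 0, 0, 0], [0, 0, 0, 0.02, 0, 0, 0], [0, 0, 0, 0, 0, 0, 0]])

```text
time_s: 27.15
tcp_pos: [0.4617, -0.2947, 0.0723]
orientation: [0.0, 0.999, 0.053, 0.0]
wrist_force: [0.4, 0.4, -1.4]
gripper_width: 0.447
finger_force: 44.8
```

>>> play_rows(motion=[[0, 0, 0, 0.02, 0, 0, 0], [0, 0, 0, 0, 0, 0, 0]])

```text
time_s: 27.35
tcp_pos: [0.4618, -0.2947, 0.0722]
orientation: [0.0, 0.999, 0.053, 0.0]
wrist_force: [-2.5, 2.8, 8.3]
gripper_width: 0.449
finger_force: 44.8
```

On the mat. I'll release and go up.

>>> play_rows(motion=[[1, 0, 0, -0.02, 0, 0, 0], [1, 0, 0, 0, 0, 0, 0], [1, 0, 0, 0, 0, 0, 0], [1, 0, 0, 0, 0, 0, 0], [1, 0, 0, 0, 0, 0, 0], [1, 0, 0, -0.3, 0, 0, 0], [1, 0, 0, -0.5, 0, 0, 0], [1, 0, 0, -0.5, 0, 0, 0]])

```text
time_s: 28.15
tcp_pos: [0.4615, -0.2945, 0.1378]
orientation: [-0.0, 0.999, 0.053, -0.0]
wrist_force: [0.1, -1.2, -0.4]
gripper_width: 1.0
finger_force: 0.0
```

>>> play_rows(motion=[[1, 0, 0, -0.5, 0, 0, 0], [1, 0, 0, -0.5, 0, 0, 0], [1, 0, 0, -0.5, 0, 0, 0], [1, 0, 0, -0.3, 0, 0, 0], [1, 0, 0, 0, 0, 0, 0], [1, 0, 0, 0, 0, 0, 0], [1, 0, 0, 0, 0, 0, 0], [1, 0, 0, 0, 0, 0, 0]])

```text
time_s: 28.95
tcp_pos: [0.4614, -0.2945, 0.2262]
orientation: [-0.001, 0.999, 0.053, -0.001]
wrist_force: [0.0, -0.4, -0.6]
gripper_width: 1.0
finger_force: 0.0
```

```bash
python3 - <<'E'
from h import *
d(.461,-.297,.25,-84)
cv2.imwrite("pics/end.png",cam("scene")[0])
E
```

```text
t 28.95 p [ 0.4614 -0.2945  0.2262] phi -83.88 j [-0.78  0.37  1.45 -0.    1.32  0.68] F [ 0.05 -0.38 -0.63] 0.9999824928698345 0.0
shift [-0.014  0.049 -0.476] turn [-0.001  0.001  0.002]
```

View pics/end.png

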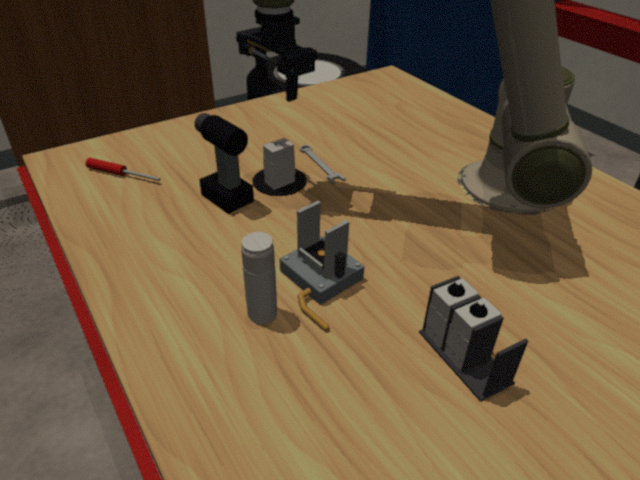

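The tin stands upright on the mat, centred near (279,180). The pad is up and everything else is where it was.

```bash
python3 -c "
from h import *
print(ticket.job_done())"
```

```text
the job is handed in; nothing more can be done
None
```

The tin was pressed onto the pad until the force jumped to 22 N at the stop and held there about 1.4 s. It was then stood upright on the mat and released, with nothing else visibly moved, and the job was handed in at about 29 s; no verdict came back.

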